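# Seat a sawn rock billet in the corner pocket of a locating jig

## Robot

A 7-joint arm with a two-finger parallel gripper is mounted at the origin on a cart in front of the work surface, level with it; the furniture and walls round the work are solid. World frame = base frame: x ahead of the robot, y to its left, z up, the work surface at z = 0. Lengths are in m, angles in rad, forces in N, time in s.
With the tool pointing down it reaches from about 0.4 to 0.85 m from the base axis. Payload 10.4 kg.
Tool frame: the origin (TCP) lies on the centre line of the jaws, within the pads' length; the fingertips stand 17 mm ahead of it and the grasp point (between the pads) lies 2 mm behind it; z points along the fingers, y is the direction in which the jaws open and shut (so a half turn about z gives the same grasp; the last joint's range is limited). The gripper opens to 87 mm and grips with 3 to 60 N. Pads are 19 mm wide; open, the fingers measure 117 mm over their backs; the gripper's body (75 mm by 190 mm) begins 51 mm behind the grasp point.
Start: joints at [1.094, 0.332, -0.065, 1.46, 0.022, 1.35, -0.088], TCP at [0.274, -0.562, 0.24] pointing down, gripper open.
Joint ranges: [-2.6, 2.6], [-0.5, 2.12], [-1.47, 1.34], [0.16, 2.42], [-1.27, 4.41], [0.06, 2.06], [-2.6, 2.6]. Speed limits (rad/s): [2.22, 2.22, 2.79, 2.79, 3.14, 3.14, 3.14].

## Interface

Orientations are given as a unit quaternion [x, y, z, w].
In Python, from bench import r gives the robot as it stands.
- The arm moves only by the tool apply_moves, never from a script. Its argument "commands" is a list of rows, each an object with "rot": the turn, a rotation vector about the world's x, y, z in units of 180 degrees (1.0 is 180 degrees), a list of three; "linear": the shift along the world's x, y, z in units of 0.3 m (1.0 is 0.3 m), a list of three; "grip": the closure, from -1 (fully open) to 1 (shut). A call has 1 to 20 rows; each row is the pose to reach, as a shift and turn from the pose commanded when the call began, turning the shorter way round; what a row does not reach only later rows make up. A row lasts 1/10 s, in which the tool goes at most 50 mm and 8.59 degrees, less where a joint would pass 70% of its speed; a pose out of reach is approached as far as the arm can. A call with a number of a shift or a turn outside -1 to 1 is refused whole. A call with a gripper value outside its range is refused whole. The fingers move at their own pace and stop on an object; "newtons" is the grip in N (left out, the last holds). Time passes only in rows, so rows that repeat a pose let the fingers close. It gives the time, the measured TCP pose, the force and the opening at its end, in the units of the state.
- r.read_state(): the state, without advancing time (a new reading comes with each control period).
- r.camera(name): name is "scene" or "top"; returns a dict with "frame" (384x512x3 uint8, red, green, blue), "mtx" (3x3 intrinsics, pixels), "extrinsics" (4x4, takes a point from world to camera coordinates). Camera axes: x right, y down, z forward; pixel columns grow to the right and rows downward; lengths in m; the calibration is good to about 2 mm. A picture is of the moment at which its call begins. There is no depth.
- r.close_job(): hands the job in, once; it reports no verdict.
Trained networks look in a picture, given as the dict that the camera call returned (one of the last four; its "shot" number tells which), for a name from the list of things; names that differ only in an ending like _2 or _b are one class to them, and where a whole thing is asked for, a point or a joint stands for the part that bears it (a point fixed in the world has none). Each returns a list of dicts, best first, with "p" (0 to 1); they miss things now and then, are a little off and sometimes report something else, mostly with a low value. They report only what shows in the picture. A call takes as long as a camera call. They do not tell look-alikes from the thing itself.
- r.search_frame(thing, picture): "bbox" ([left, top, width, height] in pixels, round what is visible of it).
- r.spot_point(thing, picture): "location" ([column, row] in pixels: a listed point, or the origin of a listed thing).
The state is a dict: "time": time; "joint_positions": joint angles; "joint_vel": joint speeds; "joint_torque": joint torques, N m; "ee_pos": TCP position; "eef_rot": TCP orientation; "ft_force": force on the tool from outside, world axes, zero at the start; "torque": the same for the moment, N m; "width": finger opening in m.
Only numpy, scipy, OpenCV 4.12 (cv2) and the standard library are available. Lean on these libraries where they do the work, as an engineer would, in place of code of your own. Each camera call takes 0.05 s, during which the arm holds its last target. There are 200 camera calls.

## Task

With a fingertip, push the rectangular sawn rock billet back across the jig plate until its long side lies flat against the rail, then slide it along the rail into the corner pocket until it is fully home, against both the rail and the end stop. Keep it flat on the plate all the way, without picking it up; leave the round core disc, the tin and the weight where they are, and take the hand away at the end.

Things in the scene. Friction and masses are not known exactly. Their poses are not given: they have to be found in the camera images.
- jig: Fixed locating jig on the table: dark steel plate 166 (x) x 260 (y) x 10 mm, origin at the centre of its underside. Its x points to the rail, away from the robot; its y along the rail to the corner pocket, at the robot's left end. Aluminium rail along the whole rear edge: inner face at x = +68 mm, 15 mm thick, top 23 mm above the origin.
- stop_face (a point): Middle of the end stop's inner face, at x = +38, y = +120 mm in the jig's frame, 17 mm above its origin; axes as the jig's. The stop is an aluminium bar 10 mm thick, from x = +8 to +68 mm, its top 23 mm above the jig's origin; with the rail it forms the corner.
- lip_end (a point): Top of the pocket's front lip at its near end: x = +20, y = +98 mm, 19 mm above the jig's origin; axes as the jig's. The lip is 8 mm thick, parallel to the rail, from here to the end stop; its inner face is 44 mm from the rail. From here a flare of the same height runs outwards, to about y = +82, x = +7 mm. The pocket is open to -y: the billet slides in along the rail.
- pocket_seat (a point): Point on the plate's top face, 10 mm above the jig's origin, at x = +49, y = +92 mm in the jig's frame: where the centre of the billet's underside is when it is fully home against rail and end stop. Axes as the jig's. The billet's near 18 mm then still stands clear of lip and flare.
- billet: Loose sawn rock billet, a flat grey rectangular tablet with two pale veins, 38 (x) x 56 (y, long side) x 14 mm high, about 80 g, lying on the jig plate in front of the rail, turned up to 0.35 rad against the jig, left or right of the core disc. Origin at the centre of its underside.
- core_disc: Loose round disc of the same grey rock, 40 mm diameter, 14 mm high, lying on the jig plate beside the billet; to be left alone. Origin at the centre of its underside.
- tin: Loose white moisture tin with lid, 50 mm diameter, 34 mm high, on the table behind the rail; to be left alone. Origin at the centre of its underside.
- weight: Loose knobbed metal calibration weight, 28 mm diameter, 38 mm high, on the table behind the rail; to be left alone. Origin at the centre of its underside.
- sieve_shaker: Tall fixed sieve shaker on the table, to the right of the jig: a base about 300 mm wide and 120 mm high, its front about 180 mm nearer the robot than the origin, carrying an upright stack of sieves of 220 mm diameter up to 0.53 m, with clamp rods higher still. Origin under the stack's centre, on the table. Only an obstacle: keep arm and hand clear.
Mind the look-alikes: they are no part of the job. Leave any green or yellow look-alike of the billet alone.

How it is judged:
On the way, in this order (a step that is already met when the one before it is completed fails the run):
1. the billet lies flat against the rail, still outside the pocket (x of billet in the frame of jig above 0.0455 m and angle between the y axis of billet and the y axis of jig, either way round below 0.1 rad and y of billet in the frame of jig below 0.07 m), for 0.1 s.
2. the billet is home in the corner pocket (x of billet in the frame of pocket_seat above -0.003 m and y of billet in the frame of pocket_seat above -0.003 m), for 0.1 s.
At the end, for the whole second after the job is handed in: The billet lies at rest, flat on the plate in the corner pocket, its centre within 3 mm of the fully-home point along and across the rail and square to the rail within 0.06 rad; core disc, tin and weight are within 12 mm of where they stood (all of step 2 and x of billet in the frame of pocket_seat below 0.003 m and y of billet in the frame of pocket_seat below 0.003 m and angle between the y axis of billet and the y axis of jig, either way round below 0.06 rad and z of billet in the frame of pocket_seat below 0.002 m and linear speed of billet below 0.01 m/s and distance of each of core_disc, tin, weight from where it was at the start of the episode below 0.012 m); the robot touches nothing.
It fails at once if the billet is lifted or tipped (more than 5 mm off the plate or tilted more than 0.2 rad) (z of billet in the frame of pocket_seat above 0.005 m or angle between billet's own z axis and vertical above 0.2 rad).
It fails at once if the core disc, the tin or the weight is moved more than 12 mm (distance of any of core_disc, tin, weight from where it was at the start of the episode above 0.012 m).
It also fails if it takes over 64 s, if anything falls off the work surface, if the arm or the gripper's body presses on something with over 40 N, if the wrist force passes 120 N, or if a joint passes its speed limit or range.

## Working session

There is one attempt and no reset: what is moved stays moved. The work goes in short steps, Python scripts to look and compute and a tool call to move; the robot and the scene stay as the last step left them, time stands still between calls to the robot, and variables do not carry over. Pictures are saved under pics/ and viewed, about 8 in all and at most 12, crops included, and the job is handed in when it is done.

Besides the shell and the picture viewer there is one more tool, called after "Call:" in YAML: its name, and indented under it one key for each argument. apply_moves: Moves the arm, as the interface text tells. Its arguments: {"type":"object","properties":{"commands":{"type":"array","items":{"type":"object","properties":{"rot":{"type":"array","items":{"type":"number"}},"linear":{"type":"array","items":{"type":"number"}},"grip":{"type":"number"}}}},"newtons":{"type":"number"}},"required":["commands"]}

```bash
mkdir -p pics; cat > h.py <<'E'
import numpy as np, cv2
from bench import r
def ray(p,uv,z):
    K=np.array(p["mtx"]);E=np.array(p["extrinsics"]);R,t=E[:3,:3],E[:3,3]
    c=-R.T@t; d=R.T@np.linalg.inv(K)@np.array([uv[0],uv[1],1.]); return c+d*(z-c[2])/d[2]
def proj(p,X):
    E=np.array(p["extrinsics"]);q=np.array(p["mtx"])@(E[:3,:3]@np.array(X)+E[:3,3]);return q[:2]/q[2]
def save(p,n,crop=None,s=1):
    f=p["frame"]
    if crop: a,b,c,d=crop; f=f[b:d,a:c]
    cv2.imwrite("pics/"+n,cv2.resize(f[:,:,::-1],None,fx=s,fy=s,interpolation=cv2.INTER_CUBIC))
E
python3 - <<'E'
from h import *
for n in("top","scene"):
    p=r.camera(n); save(p,n+"0.png",None,1.5)
    for t,z in(("jig",0),("stop_face",.017),("lip_end",.019),("pocket_seat",.01),("billet",.01),("core_disc",.01),("tin",0),("weight",0),("sieve_shaker",0)):
        for d in r.spot_point(t,p)[:3]: print(n,t,round(d["p"],2),np.round(d["location"],1),np.round(ray(p,d["location"],z),4))
print(r.read_state())
E
```

```text
top lip_end 0.69 [142.7 197. ] [0.5452 0.3824 0.019 ]
top pocket_seat 0.57 [146.  177.7] [0.594  0.3776 0.01  ]
top billet 0.91 [270.  166.1] [0.6211 0.0682 0.01  ]
top billet 0.73 [265.3 215.2] [0.4982 0.0815 0.01  ]
top billet 0.59 [207.6 214.4] [0.5014 0.2243 0.01  ]
top core_disc 0.79 [174.  212.9] [0.5058 0.3072 0.01  ]
top tin 0.83 [157.7 142.4] [0.6853 0.3523 0.    ]
top weight 0.45 [199.5 141.1] [0.6881 0.2464 0.    ]
scene jig 0.55 [248.4 241.5] [0.5322 0.294  0.    ]
scene stop_face 0.79 [199.9 258.2] [0.5771 0.4055 0.017 ]
scene pocket_seat 0.94 [204.5 253.4] [0.5832 0.3818 0.01  ]
scene billet 0.92 [276.1 227.2] [0.4968 0.2304 0.01  ]
scene billet 0.51 [298.9 204.9] [0.488  0.1139 0.01  ]
scene billet 0.5 [258. 188.] [0.6172 0.0813 0.01  ]
scene core_disc 0.52 [252.2 247.6] [0.5089 0.3211 0.01  ]
scene tin 0.7 [173.5 236.2] [0.6838 0.3526 0.    ]
scene tin 0.42 [244.6 241.1] [0.54   0.2966 0.    ]
scene weight 0.71 [200.4 209.4] [0.6979 0.2321 0.    ]
{'time': 1.0, 'joint_positions': array([ 1.09443412,  0.33217509, -0.0646701 ,  1.4600936 ,  0.02158306,
        1.34991376, -0.08848119]), 'joint_vel': array([-1.83780205e-05, -8.45550574e-05, -3.18789540e-03,  3.44288710e-04,
       -7.49352287e-04,  1.68257279e-03,  3.09616194e-05]), 'joint_torque': array([ 1.64758956e-03, -6.23047972e+01,  2.55948416e-02, -3.90122008e+01,
       -6.09273417e-02,  3.17025301e-02,  5.39456232e-05]), 'ee_pos': array([ 0.27398209, -0.56176739,  0.23959407]), 'eef_rot': array([9.74373827e-01, 2.24934752e-01, 2.41504962e-05, 4.71415400e-05]), 'ft_force': array([0.27014234, 0.61862968, 0.45264405]), 'torque': array([-0.00075851,  0.00652681, -0.02639572]), 'width': 0.0869678679547112}
```

View pics/top0.png

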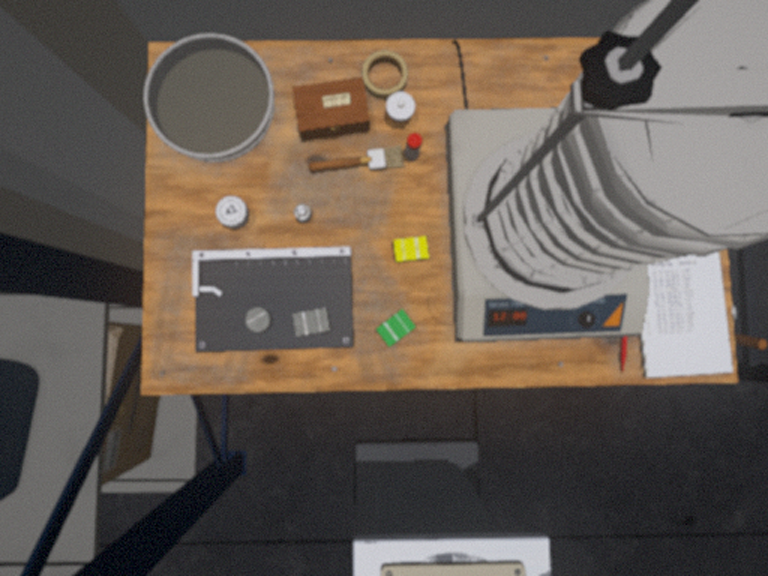

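View pics/scene0.png

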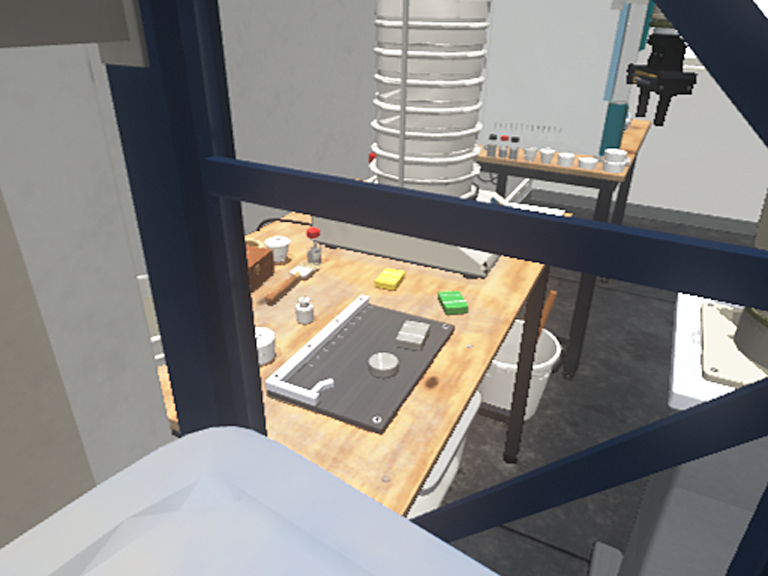

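Candidates in the top picture (original pixels): grey (207,214) on the plate, green (265,218), and yellow (274,166). Only the grey one with pale veins on the plate fits, so I'm confirming it in a crop and measuring.

```bash
python3 - <<'E'
from h import *
p=r.camera("top"); save(p,"crop1.png",(120,155,245,240),6)
print(proj(p,[.5,.22,.024]),np.round(np.linalg.inv(np.array(p["extrinsics"]))[:3,3],3))
# rail outer/top edges & billet mask
f=p["frame"].astype(int); 
g=f.mean(2); sat=f.max(2)-f.min(2)
m=((g>85)&(sat<30)).astype(np.uint8); m[:155]=0;m[240:]=0;m[:,:120]=0;m[:,245:]=0
n,l,s,c=cv2.connectedComponentsWithStats(m)
for i in range(1,n):
    if s[i,4]>40:
        pts=np.argwhere(l==i)[:,::-1].astype(np.float32); rc=cv2.minAreaRect(pts); b=cv2.boxPoints(rc)
        print(s[i],c[i].round(1)); print([ray(p,q,.024)[:2].round(4).tolist() for q in b], ray(p,c[i],.024).round(4))
E
```

```text
[208.7569689  214.84998994] [0.482 0.126 0.923]
[ 128  164  107   68 1787] [189.6 180.7]
[[0.6209, 0.4198], [0.6251, 0.1603], [0.4604, 0.1573], [0.4572, 0.4127]] [0.5841 0.267  0.024 ]
[194 202  29  28 455] [207.1 214.2]
[[0.5207, 0.2582], [0.5318, 0.1883], [0.4733, 0.1786], [0.4624, 0.2482]] [0.5016 0.2241 0.024 ]
[163 204  17  19 254] [171.  212.8]
[[0.5274, 0.3314], [0.5271, 0.2925], [0.4833, 0.2921], [0.4837, 0.3308]] [0.5058 0.3117 0.024 ]
```

View pics/crop1.png

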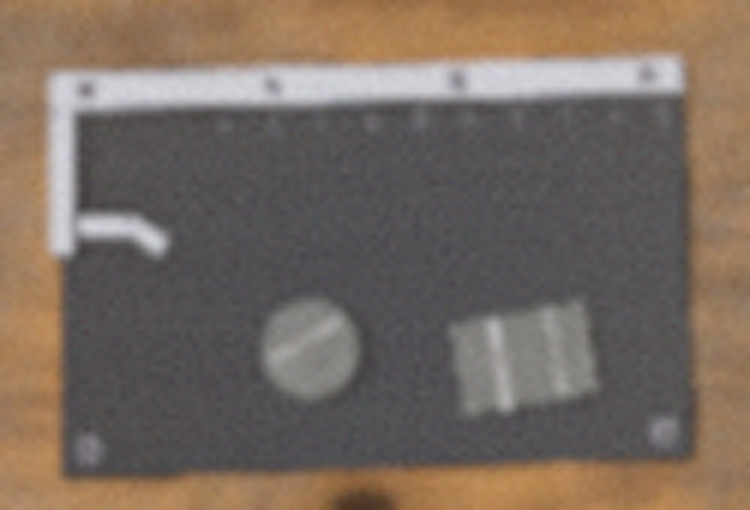

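```bash
cat > fit.py <<'E'
from h import *
from scipy.optimize import least_squares
def fit(p,obj,px,x0,zoff=0):
    P=np.array(obj)/1000; px=np.array(px)
    def w(v): c,s=np.cos(v[2]),np.sin(v[2]); return np.c_[v[0]+c*P[:,0]-s*P[:,1],v[1]+s*P[:,0]+c*P[:,1],P[:,2]+zoff]
    f=lambda v:(np.array([proj(p,q) for q in w(v)])-px).ravel()
    o=least_squares(f,x0); return o.x,o.fun.reshape(-1,2).round(2)
E
python3 - <<'E'
from fit import *
p=r.camera("top"); C=lambda a:np.array(a)/6+[119.6,154.6]
J,e=fit(p,[(83,130,23),(83,-130,23),(-83,130,10),(-83,-130,10),(8,130,23),(20,98,19)],C([(50,75),(683,58),(65,475),(692,458),(50,255),(137,238)]),[.53,.28,0])
print("jig",J.round(4),e.tolist())
B,e=fit(p,[(19,28,14),(19,-28,14),(-19,-28,14),(-19,28,14)],C([(450,325),(582,302),(597,387),(465,413)]),[.5,.22,.1],.01)
print("billet",B.round(4),e.tolist())
c,s=np.cos(J[2]),np.sin(J[2]); R=np.array([[c,-s],[s,c]])
print("billet in jig",R.T@(B[:2]-J[:2]),B[2]-J[2])
D=ray(p,C((310,350)),.024)[:2]; print("disc",D,R.T@(D-J[:2]))
for q in[(49,92),(0,-60)]: print(q,J[:2]+R@(np.array(q)/1000))
from scipy.spatial.transform import Rotation as Ro
print(Ro.from_quat(r.read_state()["eef_rot"]).as_matrix().round(3))
E
```

```text
jig [0.5389 0.2867 0.0233] [[0.05, 0.04], [0.32, -0.26], [-0.59, 1.13], [0.88, 0.46], [0.12, 0.46], [-0.76, -1.88]]
billet [0.502  0.2246 0.1745] [[-0.41, -0.3], [0.23, -0.65], [0.45, 0.53], [-0.27, 0.42]]
billet in jig [-0.03832821 -0.06116598] 0.15125644951437514
disc [0.50546614 0.31108371] [-0.03286144  0.02519517]
(49, 92) [0.58574981 0.37977658]
(0, -60) [0.54030245 0.22667682]
[[ 0.899  0.438  0.   ]
 [ 0.438 -0.899 -0.   ]
 [ 0.     0.    -1.   ]]
```

The crop shows the grey two-veined billet at about crop (523,357), with the disc left of it at (310,350). The rail is at the top and the pocket at upper left. In the jig frame the billet is at (-38,-61) mm, turned 0.15 rad. Moving now, going round in front of the shaker.

Call:
apply_moves:
  commands:
    - {"linear": [0.23,0.97,0],"rot": [0,0,-0.137],"grip": 0.66}
    - {"linear": [0.23,0.97,0],"rot": [0,0,-0.137],"grip": 0.66}
    - {"linear": [0.23,0.97,0],"rot": [0,0,-0.137],"grip": 0.66}
    - {"linear": [0.23,0.97,0],"rot": [0,0,-0.137],"grip": 0.66}
    - {"linear": [0.23,0.97,0],"rot": [0,0,-0.137],"grip": 0.66}
    - {"linear": [0.23,0.97,0],"rot": [0,0,-0.137],"grip": 0.66}
    - {"linear": [0.23,0.97,0],"rot": [0,0,-0.137],"grip": 0.66}
    - {"linear": [0.23,0.97,0],"rot": [0,0,-0.137],"grip": 0.66}
    - {"linear": [0.23,0.97,0],"rot": [0,0,-0.137],"grip": 0.66}
    - {"linear": [0.23,0.97,0],"rot": [0,0,-0.137],"grip": 0.66}

```text
time: 2.1
ee_pos: [0.3426, -0.2718, 0.2395]
eef_rot: [1.0, 0.011, -0.0, -0.0]
ft_force: [-0.0, 0.4, 0.9]
width: 0.0182
```

Call:
apply_moves:
  commands:
    - {"linear": [0.19,0.95,0]}
    - {"linear": [0.19,0.95,0]}
    - {"linear": [0.19,0.95,0]}
    - {"linear": [0.19,0.95,0]}
    - {"linear": [0.19,0.95,0]}
    - {"linear": [0.19,0.95,0]}
    - {"linear": [0.19,0.95,0]}
    - {"linear": [0.19,0.95,0]}
    - {"linear": [0.19,0.95,0]}

```text
validation failed for argument at $.co...
```

Call:
apply_moves:
  commands:
    - {"linear": [0.19,0.95,0],"rot": [0,0,0],"grip": 0.66}
    - {"linear": [0.19,0.95,0],"rot": [0,0,0],"grip": 0.66}
    - {"linear": [0.19,0.95,0],"rot": [0,0,0],"grip": 0.66}
    - {"linear": [0.19,0.95,0],"rot": [0,0,0],"grip": 0.66}
    - {"linear": [0.19,0.95,0],"rot": [0,0,0],"grip": 0.66}
    - {"linear": [0.19,0.95,0],"rot": [0,0,0],"grip": 0.66}
    - {"linear": [0.19,0.95,0],"rot": [0,0,0],"grip": 0.66}
    - {"linear": [0.19,0.95,0],"rot": [0,0,0],"grip": 0.66}
    - {"linear": [0.19,0.95,0],"rot": [0,0,0],"grip": 0.66}

```text
time: 3.0
ee_pos: [0.4, 0.0128, 0.2394]
eef_rot: [1.0, 0.011, -0.0, -0.0]
ft_force: [-1.6, 0.7, 0.2]
width: 0.0149
```

Call:
apply_moves:
  commands:
    - {"linear": [0.183,0.707,0],"rot": [0,0,0],"grip": 0.66}
    - {"linear": [0.183,0.707,0],"rot": [0,0,0],"grip": 0.66}
    - {"linear": [0.183,0.707,0],"rot": [0,0,0],"grip": 0.66}
    - {"linear": [0.183,0.707,0],"rot": [0,0,0],"grip": 0.66}
    - {"linear": [0.183,0.707,0],"rot": [0,0,0],"grip": 0.66}
    - {"linear": [0.183,0.707,0],"rot": [0,0,0],"grip": 0.66}
    - {"linear": [0.183,0.707,-0.5],"rot": [0,0,0],"grip": 0.66}
    - {"linear": [0.183,0.707,-0.5],"rot": [0,0,0],"grip": 0.66}
    - {"linear": [0.183,0.707,-0.5],"rot": [0,0,0],"grip": 0.66}
    - {"linear": [0.183,0.707,-0.5],"rot": [0,0,0],"grip": 0.66}
    - {"linear": [0.183,0.707,-0.5],"rot": [0,0,0],"grip": 0.66}

```text
time: 4.1
ee_pos: [0.4553, 0.2252, 0.0903]
eef_rot: [1.0, 0.011, -0.001, 0.0]
ft_force: [-0.4, 0.4, 0.7]
width: 0.0152
```

```bash
python3 - <<'E'
from h import *
p=r.camera("top"); a=p["frame"][150:245,115:250]
q=r.camera("scene"); b=q["frame"][175:300,165:330]
A=cv2.resize(a,(540,380),interpolation=3);B=cv2.resize(b,(502,380),interpolation=3)
cv2.imwrite("pics/both1.png",cv2.resize(np.hstack([A,B])[:,:,::-1],(800,292)))
E
```

```text
(no output)
```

View pics/both1.png

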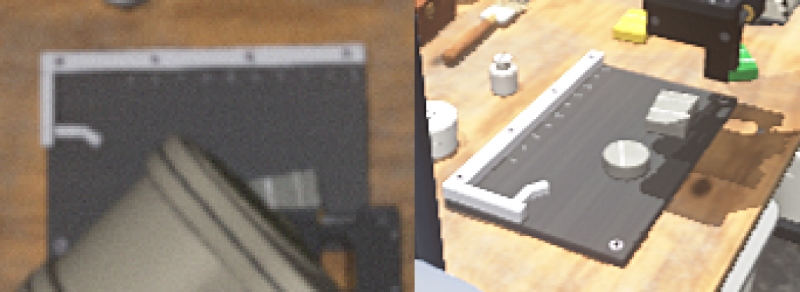

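The top view shows the arm over the disc at a safe height and the hand just in front of the billet. The scene view shows the fingers near the billet's front edge, right of the disc at (627,158). Lowering, then a short push.

Call:
apply_moves:
  commands:
    - {"linear": [0,0,-0.1],"rot": [0,0,0],"grip": 0.66}
    - {"linear": [0,0,-0.19],"rot": [0,0,0],"grip": 0.66}
    - {"linear": [0,0,-0.19],"rot": [0,0,0],"grip": 0.66}
    - {"linear": [0.02,0,-0.19],"rot": [0,0,0],"grip": 0.66}
    - {"linear": [0.04,0.001,-0.19],"rot": [0,0,0],"grip": 0.66}
    - {"linear": [0.06,0.001,-0.19],"rot": [0,0,0],"grip": 0.66}
    - {"linear": [0.08,0.002,-0.19],"rot": [0,0,0],"grip": 0.66}
    - {"linear": [0.1,0.002,-0.19],"rot": [0,0,0],"grip": 0.66}

```text
time: 5.0
ee_pos: [0.4857, 0.2271, 0.033]
eef_rot: [1.0, 0.012, 0.0, -0.0]
ft_force: [-0.5, -0.5, 0.5]
width: 0.0149
```

```bash
cat > look.py <<'E'
import sys
from h import *
q=r.camera("scene"); save(q,sys.argv[1],(165,175,330,300),4.8); s=r.read_state(); print(s["ee_pos"],s["ft_force"])
E
python3 look.py s2.png
```

```text
[0.48654855 0.22682614 0.03293302] [ 0.69918626 -1.24225471  0.42817491]
```

View pics/s2.png

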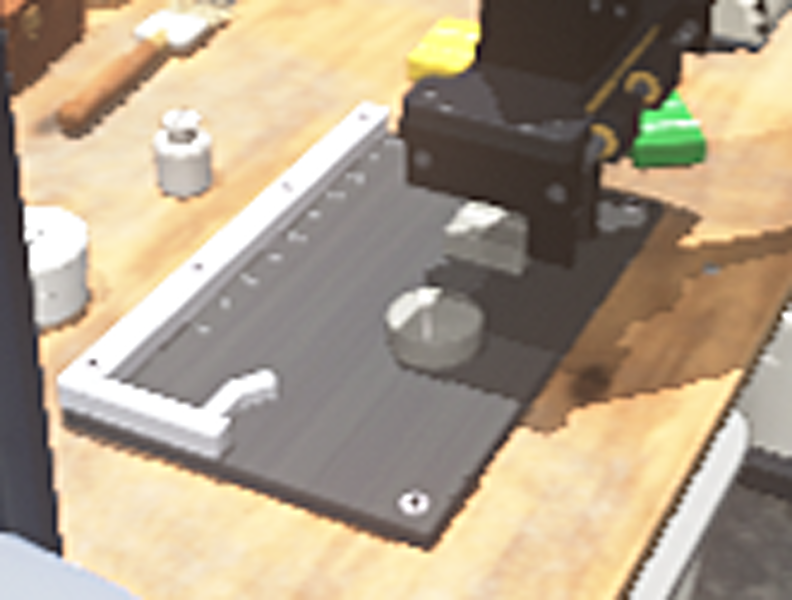

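The scene shows the finger at (550,235) against the billet's front side. The disc at (435,330) is untouched. Continuing.

Call:
apply_moves:
  commands:
    - {"linear": [0.017,0,0],"rot": [0,0,0],"grip": 0.66}
    - {"linear": [0.034,0.001,0],"rot": [0,0,0],"grip": 0.66}
    - {"linear": [0.051,0.001,0],"rot": [0,0,0],"grip": 0.66}
    - {"linear": [0.068,0.002,0],"rot": [0,0,0],"grip": 0.66}
    - {"linear": [0.085,0.002,0],"rot": [0,0,0],"grip": 0.66}
    - {"linear": [0.102,0.002,0],"rot": [0,0,0],"grip": 0.66}
    - {"linear": [0.119,0.003,0],"rot": [0,0,0],"grip": 0.66}
    - {"linear": [0.136,0.003,0],"rot": [0,0,0],"grip": 0.66}
    - {"linear": [0.153,0.004,0],"rot": [0,0,0],"grip": 0.66}
    - {"linear": [0.17,0.004,0],"rot": [0,0,0],"grip": 0.66}
    - {"linear": [0.187,0.004,0],"rot": [0,0,0],"grip": 0.66}
    - {"linear": [0.204,0.005,0],"rot": [0,0,0],"grip": 0.66}
    - {"linear": [0.22,0.005,0],"rot": [0,0,0],"grip": 0.66}
    - {"linear": [0.22,0.005,0],"rot": [0,0,0],"grip": 0.66}

```text
time: 6.45
ee_pos: [0.5516, 0.2284, 0.0326]
eef_rot: [1.0, 0.011, 0.0, -0.0]
ft_force: [0.3, 0.6, -0.1]
width: 0.0146
```

```bash
python3 look.py s3.png
```

```text
[0.55121351 0.22843931 0.03253484] [-0.3098028   0.49531468  0.0783752 ]
```

View pics/s3.png

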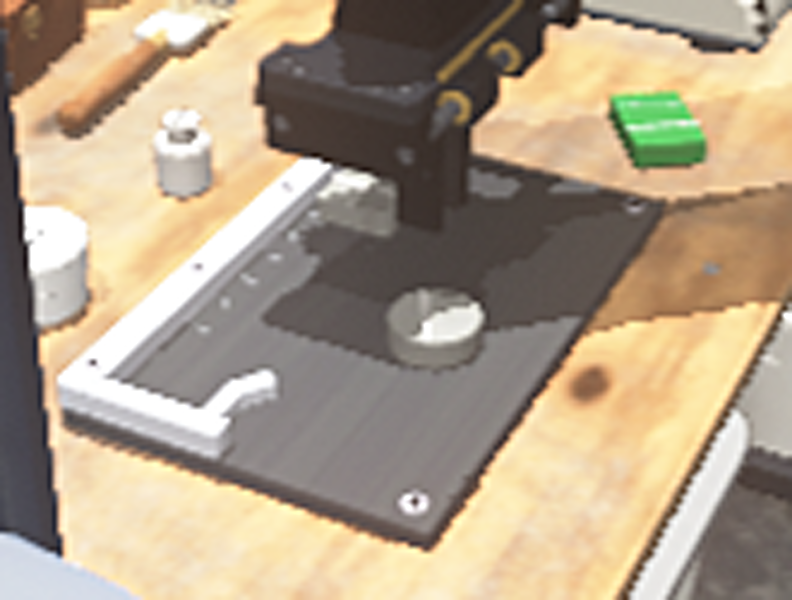

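The billet is now close to the rail, near (355,205). Finishing with small steps until contact force appears.

Call:
apply_moves:
  commands:
    - {"linear": [0.006,0,0],"rot": [0,0,0],"grip": 0.66}
    - {"linear": [0.012,0,0],"rot": [0,0,0],"grip": 0.66}
    - {"linear": [0.018,0,0],"rot": [0,0,0],"grip": 0.66}
    - {"linear": [0.024,0.001,0],"rot": [0,0,0],"grip": 0.66}
    - {"linear": [0.024,0.001,0],"rot": [0,0,0],"grip": 0.66}

```text
time: 7.0
ee_pos: [0.5583, 0.2288, 0.0326]
eef_rot: [1.0, 0.012, 0.0, -0.0]
ft_force: [0.6, -0.6, 0.1]
width: 0.015
```

Call:
apply_moves:
  commands:
    - {"linear": [0.006,0,0],"rot": [0,0,0],"grip": 0.66}
    - {"linear": [0.01,0,0],"rot": [0,0,0],"grip": 0.66}
    - {"linear": [0.01,0,0],"rot": [0,0,0],"grip": 0.66}

```text
time: 7.3
ee_pos: [0.5612, 0.2288, 0.0326]
eef_rot: [1.0, 0.012, 0.0, -0.0]
ft_force: [-0.8, -0.3, 0.9]
width: 0.0151
```

Call:
apply_moves:
  commands:
    - {"linear": [0.005,0,0],"rot": [0,0,0],"grip": 0.66}
    - {"linear": [0.008,0,0],"rot": [0,0,0],"grip": 0.66}
    - {"linear": [0.008,0,0],"rot": [0,0,0],"grip": 0.66}

```text
time: 7.6
ee_pos: [0.5616, 0.2289, 0.0324]
eef_rot: [1.0, 0.012, -0.002, 0.001]
ft_force: [-9.1, -2.2, 6.8]
width: 0.0149
```

Contact with 9 N. Backing off, raising, and going to the billet's right end with the jaws closed.

Call:
apply_moves:
  commands:
    - {"linear": [-0.08,0,0],"rot": [0,0,0],"grip": 0.66}
    - {"linear": [-0.08,0,0],"rot": [0,0,0],"grip": 0.66}
    - {"linear": [-0.08,0,0.2],"rot": [0,0,0],"grip": 1}
    - {"linear": [-0.08,0,0.2],"rot": [0,0,0],"grip": 1}
    - {"linear": [-0.08,-0.2,0.2],"rot": [0,0,0],"grip": 1}
    - {"linear": [-0.08,-0.2,0.2],"rot": [0,0,0],"grip": 1}
    - {"linear": [0.077,-0.2,0.2],"rot": [0,0,0],"grip": 1}
    - {"linear": [0.077,-0.2,0.2],"rot": [0,0,0],"grip": 1}
    - {"linear": [0.077,-0.2,0.2],"rot": [0,0,0],"grip": 1}

```text
time: 8.5
ee_pos: [0.5875, 0.1684, 0.0922]
eef_rot: [1.0, 0.011, -0.0, -0.0]
ft_force: [0.3, 0.5, -0.4]
width: 0.0003
```

```bash
python3 look.py s4.png; python3 - <<'E'
from h import *
p=r.camera("scene"); c,s=np.cos(.0233),np.sin(.0233)
for d in r.spot_point("billet",p)[:3]:
    w=ray(p,d["location"],.01); v=w[:2]-[.5389,.2867]; print(d["p"],d["location"],w,c*v[0]+s*v[1],-s*v[0]+c*v[1])
E
```

```text
[0.58671916 0.16893074 0.09238365] [ 0.10326282  0.01737123 -0.46551118]
0.75 [260.7, 190.0] [0.6057826  0.08810421 0.01      ] 0.06223758751778397 -0.20010010842138357
0.66 [301.9, 201.2] [0.48807687 0.09290879 0.01      ] -0.05532426173267637 -0.19255453932509947
0.65 [242.1, 217.7] [0.58223769 0.23136884 0.01      ] 0.04203682425470908 -0.05632581737744091
```

View pics/s4.png

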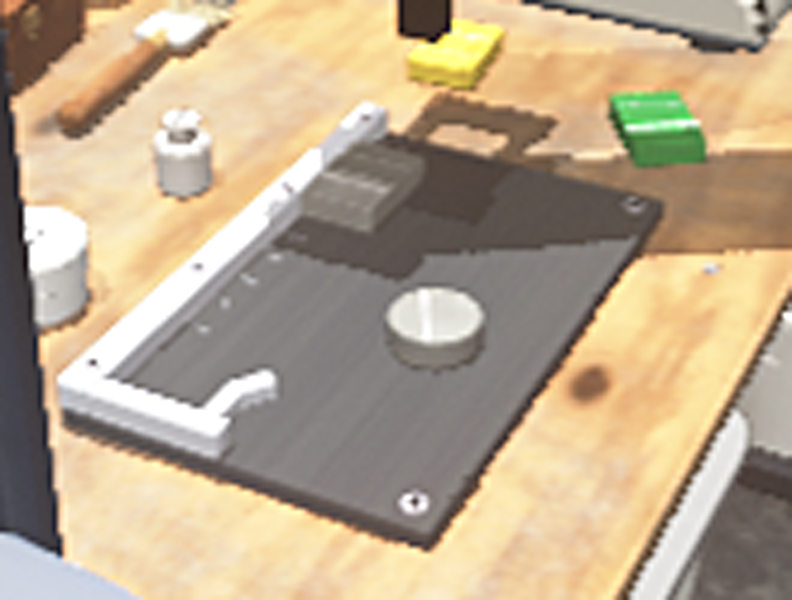

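The billet lies flat along the rail at (365,190). Lowering behind its right end and sliding it along.

Call:
apply_moves:
  commands:
    - {"linear": [0,0,-0.1],"rot": [0,0,0],"grip": 1}
    - {"linear": [0,0,-0.198],"rot": [0,0,0],"grip": 1}
    - {"linear": [0,0,-0.198],"rot": [0,0,0],"grip": 1}
    - {"linear": [0,0.02,-0.198],"rot": [0,0,0],"grip": 1}
    - {"linear": [-0.001,0.04,-0.198],"rot": [0,0,0],"grip": 1}
    - {"linear": [-0.001,0.06,-0.198],"rot": [0,0,0],"grip": 1}
    - {"linear": [-0.002,0.08,-0.198],"rot": [0,0,0],"grip": 1}
    - {"linear": [-0.002,0.1,-0.198],"rot": [0,0,0],"grip": 1}
    - {"linear": [-0.003,0.12,-0.198],"rot": [0,0,0],"grip": 1}
    - {"linear": [-0.003,0.14,-0.198],"rot": [0,0,0],"grip": 1}
    - {"linear": [-0.004,0.16,-0.198],"rot": [0,0,0],"grip": 1}
    - {"linear": [-0.004,0.18,-0.198],"rot": [0,0,0],"grip": 1}
    - {"linear": [-0.005,0.2,-0.198],"rot": [0,0,0],"grip": 1}
    - {"linear": [-0.005,0.22,-0.198],"rot": [0,0,0],"grip": 1}
    - {"linear": [-0.006,0.24,-0.198],"rot": [0,0,0],"grip": 1}
    - {"linear": [-0.006,0.26,-0.198],"rot": [0,0,0],"grip": 1}
    - {"linear": [-0.007,0.28,-0.198],"rot": [0,0,0],"grip": 1}
    - {"linear": [-0.007,0.3,-0.198],"rot": [0,0,0],"grip": 1}

```text
time: 10.45
ee_pos: [0.5844, 0.2593, 0.0331]
eef_rot: [1.0, 0.012, -0.0, 0.0]
ft_force: [0.8, -0.5, 0.5]
width: 0.0003
```

```bash
python3 look.py s5.png
```

```text
[0.5841302  0.26058297 0.03325924] [-1.72879825  0.51849805  0.0833658 ]
```

View pics/s5.png

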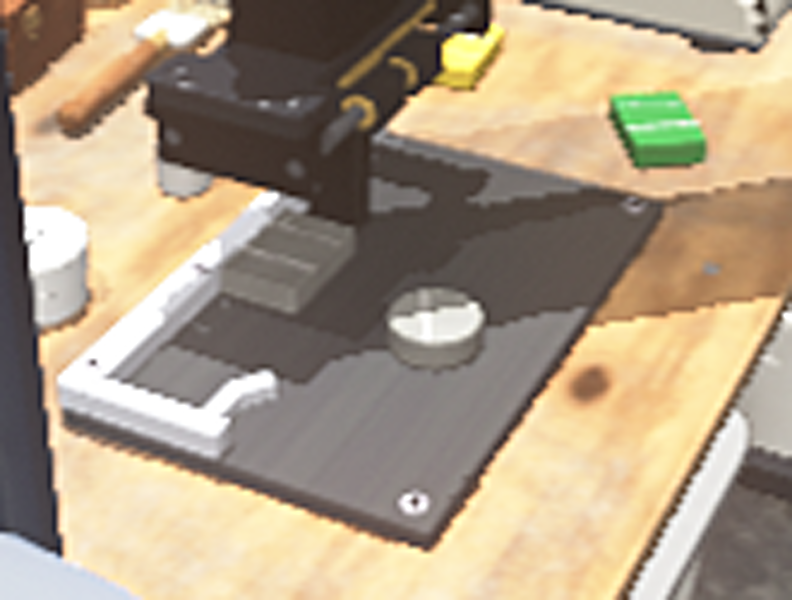

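The billet slides square along the rail at (290,255). The disc hasn't moved. Continuing.

Call:
apply_moves:
  commands:
    - {"linear": [0,0.02,0],"rot": [0,0,0],"grip": 1}
    - {"linear": [-0.001,0.04,0],"rot": [0,0,0],"grip": 1}
    - {"linear": [-0.001,0.06,0],"rot": [0,0,0],"grip": 1}
    - {"linear": [-0.002,0.08,0],"rot": [0,0,0],"grip": 1}
    - {"linear": [-0.002,0.1,0],"rot": [0,0,0],"grip": 1}
    - {"linear": [-0.003,0.12,0],"rot": [0,0,0],"grip": 1}
    - {"linear": [-0.003,0.14,0],"rot": [0,0,0],"grip": 1}
    - {"linear": [-0.004,0.16,0],"rot": [0,0,0],"grip": 1}
    - {"linear": [-0.004,0.18,0],"rot": [0,0,0],"grip": 1}
    - {"linear": [-0.005,0.195,0],"rot": [0,0,0],"grip": 1}
    - {"linear": [-0.005,0.21,0],"rot": [0,0,0],"grip": 1}
    - {"linear": [-0.005,0.21,0],"rot": [0,0,0],"grip": 1}

```text
time: 11.7
ee_pos: [0.5828, 0.3226, 0.0332]
eef_rot: [1.0, 0.012, -0.0, -0.0]
ft_force: [-0.5, 1.0, 0.9]
width: 0.0003
```

Call:
apply_moves:
  commands:
    - {"linear": [0,0.006,0],"rot": [0,0,0],"grip": 1}
    - {"linear": [0,0.012,0],"rot": [0,0,0],"grip": 1}
    - {"linear": [0,0.018,0],"rot": [0,0,0],"grip": 1}
    - {"linear": [0,0.018,0],"rot": [0,0,0],"grip": 1}

```text
time: 12.1
ee_pos: [0.5829, 0.3274, 0.0332]
eef_rot: [1.0, 0.012, 0.0, -0.0]
ft_force: [-0.0, -0.3, -0.6]
width: 0.0008
```

TCP is at jig y≈40; contact with the stop is expected near 49.

Call:
apply_moves:
  commands:
    - {"linear": [0,0.005,0],"rot": [0,0,0],"grip": 1}
    - {"linear": [0,0.01,0],"rot": [0,0,0],"grip": 1}
    - {"linear": [0,0.015,0],"rot": [0,0,0],"grip": 1}
    - {"linear": [0,0.015,0],"rot": [0,0,0],"grip": 1}

```text
time: 12.5
ee_pos: [0.5829, 0.332, 0.0332]
eef_rot: [1.0, 0.012, -0.0, -0.0]
ft_force: [-0.6, 0.2, -0.5]
width: 0.0004
```

```bash
python3 look.py s6.png
```

```text
[0.58292558 0.33190975 0.03320153] [ 0.2723869   0.38954023 -1.13089512]
```

View pics/s6.png

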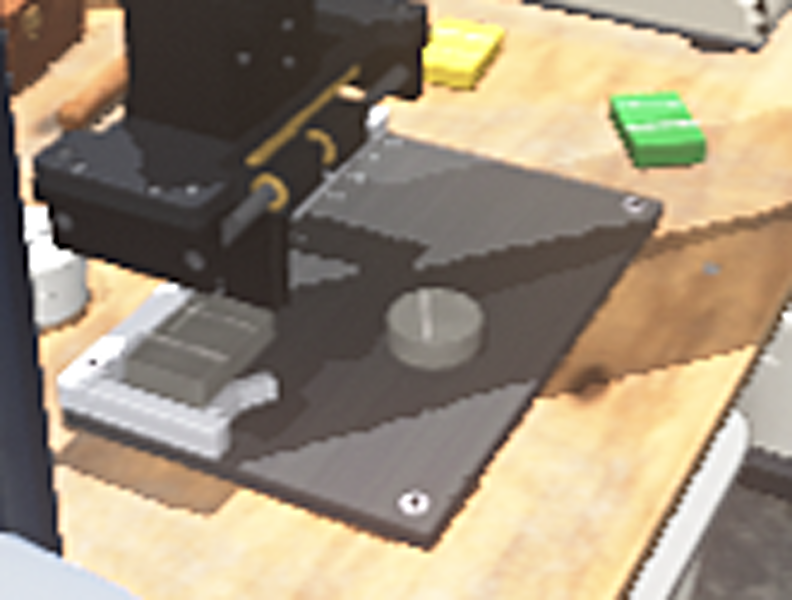

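The billet is inside the lip at (200,350), a few mm short of the stop. Continuing in small steps.

Call:
apply_moves:
  commands:
    - {"linear": [0,0.005,0],"rot": [0,0,0],"grip": 1}
    - {"linear": [0,0.01,0],"rot": [0,0,0],"grip": 1}
    - {"linear": [0,0.01,0],"rot": [0,0,0],"grip": 1}

```text
time: 12.85
ee_pos: [0.5829, 0.335, 0.0332]
eef_rot: [1.0, 0.012, 0.0, -0.0]
ft_force: [-0.9, -0.4, -0.7]
width: 0.0003
```

Call:
apply_moves:
  commands:
    - {"linear": [0,0.004,0],"rot": [0,0,0],"grip": 1}
    - {"linear": [0,0.008,0],"rot": [0,0,0],"grip": 1}
    - {"linear": [0,0.008,0],"rot": [0,0,0],"grip": 1}

```text
time: 13.15
ee_pos: [0.5829, 0.3373, 0.0332]
eef_rot: [1.0, 0.012, 0.0, -0.0]
ft_force: [0.7, 0.8, 0.4]
width: 0.0004
```

Call:
apply_moves:
  commands:
    - {"linear": [0,0.004,0],"rot": [0,0,0],"grip": 1}
    - {"linear": [0,0.007,0],"rot": [0,0,0],"grip": 1}
    - {"linear": [0,0.007,0],"rot": [0,0,0],"grip": 1}

```text
time: 13.45
ee_pos: [0.5829, 0.3394, 0.0332]
eef_rot: [1.0, 0.012, 0.0, -0.0]
ft_force: [0.7, 0.5, -0.7]
width: 0.0006
```

Call:
apply_moves:
  commands:
    - {"linear": [0,0.004,0],"rot": [0,0,0],"grip": 1}
    - {"linear": [0,0.008,0],"rot": [0,0,0],"grip": 1}
    - {"linear": [0,0.008,0],"rot": [0,0,0],"grip": 1}

```text
time: 13.75
ee_pos: [0.5829, 0.3419, 0.0332]
eef_rot: [1.0, 0.012, 0.0, -0.0]
ft_force: [0.0, -0.1, 0.2]
width: 0.0003
```

Call:
apply_moves:
  commands:
    - {"linear": [0,0.004,0],"rot": [0,0,0],"grip": 1}
    - {"linear": [0,0.007,0],"rot": [0,0,0],"grip": 1}
    - {"linear": [0,0.007,0],"rot": [0,0,0],"grip": 1}

```text
time: 14.05
ee_pos: [0.5829, 0.3439, 0.0332]
eef_rot: [1.0, 0.012, 0.0, -0.0]
ft_force: [1.0, 0.5, 0.6]
width: 0.0003
```

```bash
python3 - <<'E'
from h import *
p=r.camera("scene"); save(p,"s7.png",(170,215,240,275),11); s=r.read_state(); print(s["ee_pos"],s["ft_force"])
E
```

```text
[0.58296395 0.34381026 0.03315801] [-1.21274645  0.23213159 -0.36218252]
```

View pics/s7.png

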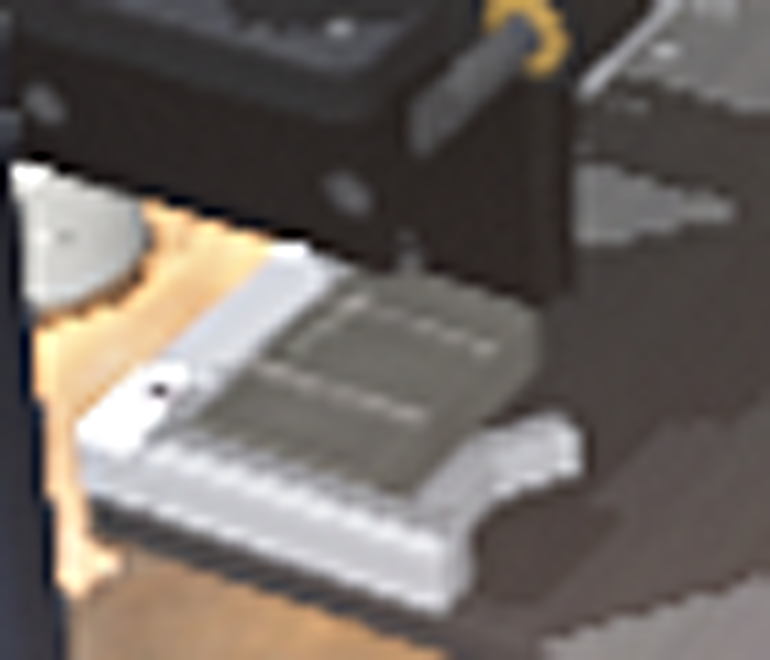

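The billet is nearly touching the stop at (300,480). I'll keep stepping until force appears.

Call:
apply_moves:
  commands:
    - {"linear": [0,0.003,0],"rot": [0,0,0],"grip": 1}
    - {"linear": [0,0.006,0],"rot": [0,0,0],"grip": 1}
    - {"linear": [0,0.006,0],"rot": [0,0,0],"grip": 1}

```text
time: 14.4
ee_pos: [0.5831, 0.3444, 0.0331]
eef_rot: [1.0, 0.011, -0.0, 0.001]
ft_force: [-2.7, -3.8, 3.1]
width: 0.0004
```

Call:
apply_moves:
  commands:
    - {"linear": [0,0.003,0],"rot": [0,0,0],"grip": 1}
    - {"linear": [0,0.006,0],"rot": [0,0,0],"grip": 1}
    - {"linear": [0,0.006,0],"rot": [0,0,0],"grip": 1}

```text
time: 14.7
ee_pos: [0.5831, 0.3445, 0.0331]
eef_rot: [1.0, 0.011, -0.001, 0.002]
ft_force: [-5.2, -11.0, 6.9]
width: 0.0003
```

Hard stop with 11 N. Backing off, up and away, then checking.

Call:
apply_moves:
  commands:
    - {"linear": [0,-0.03,0],"rot": [0,0,0],"grip": 1}
    - {"linear": [0,-0.1,0],"rot": [0,0,0],"grip": 1}
    - {"linear": [0,-0.1,0.2],"rot": [0,0,0],"grip": 1}
    - {"linear": [0,-0.1,0.6],"rot": [0,0,0],"grip": 1}
    - {"linear": [0,-0.1,0.6],"rot": [0,0,0],"grip": 1}
    - {"linear": [0,-0.1,0.6],"rot": [0,0,0],"grip": 1}
    - {"linear": [-0.5,-0.6,0.6],"rot": [0,0,0],"grip": 1}
    - {"linear": [-0.5,-0.6,0.6],"rot": [0,0,0],"grip": 1}
    - {"linear": [-0.5,-0.6,0.6],"rot": [0,0,0],"grip": 1}
    - {"linear": [-0.5,-0.6,0.6],"rot": [0,0,0],"grip": 1}
    - {"linear": [-0.5,-0.6,0.6],"rot": [0,0,0],"grip": 1}
    - {"linear": [-0.5,-0.6,0.6],"rot": [0,0,0],"grip": 1}

```text
time: 15.9
ee_pos: [0.4325, 0.1653, 0.2135]
eef_rot: [1.0, 0.01, 0.001, 0.001]
ft_force: [0.7, -0.6, 0.4]
width: 0.0009
```

```bash
python3 - <<'E'
from h import *
p=r.camera("top"); q=r.camera("scene"); s=r.read_state(); print(s["ee_pos"],s["ft_force"])
A=cv2.resize(p["frame"][155:215,120:185],(400,369),interpolation=2);B=cv2.resize(q["frame"][215:275,170:235],(400,369),interpolation=2)
cv2.imwrite("pics/f1.png",np.hstack([A,B])[:,:,::-1])
c,n=np.cos(.0233),np.sin(.0233)
for im,P in(("top",p),("scene",q)):
  for t in("billet","pocket_seat","core_disc"):
    for d in r.spot_point(t,P)[:3]: print(im,t,round(d["p"],2),d["location"],ray(P,d["location"],.01).round(4))
E
```

```text
[0.43365982 0.1675685  0.21363875] [-0.201681    1.25054275  0.35297211]
top billet 0.9 [265.1, 216.6] [0.4947 0.082  0.01  ]
top billet 0.64 [271.9, 164.8] [0.6243 0.0633 0.01  ]
top billet 0.56 [141.5, 182.9] [0.581  0.3885 0.01  ]
top pocket_seat 0.56 [145.6, 180.2] [0.5877 0.3785 0.01  ]
top core_disc 0.64 [172.9, 213.8] [0.5037 0.3099 0.01  ]
top core_disc 0.26 [144.3, 180.5] [0.587  0.3817 0.01  ]
scene billet 0.75 [204.4, 253.7] [0.5829 0.3827 0.01  ]
scene billet 0.63 [258.9, 187.9] [0.6154 0.0796 0.01  ]
scene billet 0.55 [301.4, 199.7] [0.4919 0.0863 0.01  ]
scene pocket_seat 0.71 [203.4, 257.0] [0.5787 0.3922 0.01  ]
scene pocket_seat 0.18 [212.3, 254.3] [0.5681 0.377  0.01  ]
scene core_disc 0.74 [254.4, 245.8] [0.5078 0.3137 0.01  ]
```

View pics/f1.png

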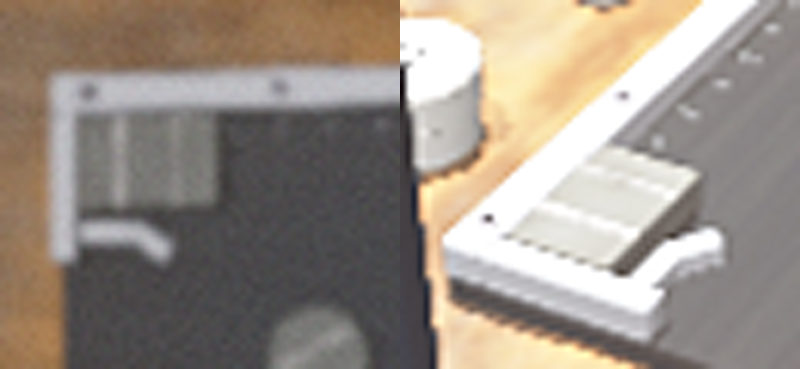

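Both views show the billet tight in the corner and square. It sits about 6 mm clear of the lip, as expected, and the disc is in place. Handing in.

```bash
python3 -c "
from bench import r
print(r.close_job())"
```

```text
the job is handed in; nothing more can be done
None
```

I pushed the grey billet flat against the rail, slid it along into the corner pocket, then took the hand away and handed the job in at about 16 s. No verdict was reported.

- **Contact:** the billet met the rail with about 9 N and the end stop with about 11 N. During the last press at the stop there was also about 5 N sideways and 7 N upward on the tool, which I did not explain.
- **Final pictures:** the billet sits square against both the rail and the stop, about 6 mm clear of the lip as the drawing implies. The disc looks unmoved. The tin and weight were never approached at their own height, but I did not measure them again at the end.
- **Disagreement:** the network's spot for the billet differed between cameras by about 6 mm and lay 4–10 mm from the seat point I calculated. That is within the detector's scatter, so I relied on the contact forces and the pictures.

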